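Collapse the empty inspection stand

TASK

On the electronics bench stand two telescoping stands. Push the empty one, with only a plain flat cap on top, fully home from above: its thin innermost tube first, then its middle tube. Leave the stand that carries the round magnifier extended, as it is.

Things in the scene. Friction and masses are not known exactly. Their poses are not given: they have to be found in the camera images.
- cap_top (a point): Centre of the upper face of the flat black cap (disc 50 mm across, 14 mm thick) on the empty upright stand; z up. The cap is fixed on its inner tube. Base plate 130 x 100 x 16 mm, fixed to the bench; aluminium outer tube 40 mm across, its top 120 mm above the bench. Fully collapsed, this point is 146 mm above the bench (hard stop); each tube that is out adds its length.
- inner (a joint): How far the empty stand's innermost tube (aluminium, 22 mm across) is out of the middle tube, in m, = gap from cap to the collar below: 0 fully home (cap on collar), at most 0.070; starts at 0.035 to 0.068. A push of about 4 N down on the cap slides it first; it stays where it is left.
- middle (a joint): How far the empty stand's middle tube (steel, 32 mm across, black collar 40 mm across and 12 mm thick on top) is out of the outer tube, in m: 0 fully home (collar on outer tube), at most 0.070; starts at 0.050 to 0.068. Once the inner tube is home, about 10 N down on the cap slides it; it stays where it is left.
- lens (a point): Centre of the upper face of the round magnifier (glass in a black rim, 96 mm across, 12 mm thick) on the other telescoping stand, otherwise built alike and also extended. A short arm holds it to one side: that stand's upright axis lies 85 mm from this point along its +x axis. It must stay where it is.
Not all that is in view belongs to the job. Leave any purple look-alike of the part that bears cap_top alone.

How it is judged:
On the way, in this order (a step that is already met when the one before it is completed fails the run):
1. the innermost tube of the empty stand is home while its middle tube is still out (value of joint inner below 0.008 m and value of joint middle above 0.012 m), for 0.05 s.
2. the middle tube is home too (value of joint each of inner, middle below 0.008 m), for 0.2 s.
At the end, for the whole second after the job is handed in: Both tubes of the empty stand are within 8 mm of fully home, and the magnifier is within 15 mm of where it started (all of step 2 and distance of lens from where it was at the start of the episode below 0.015 m); the robot touches nothing.
It fails at once if the middle tube is pushed in (less than 40 mm left out) while the innermost tube is still more than 10 mm out (value of joint middle below 0.04 m and value of joint inner above 0.01 m).
It fails at once if the magnifier is moved by more than 15 mm (distance of lens from where it was at the start of the episode above 0.015 m).
It also fails if it takes over 32 s, if anything falls off the work surface, if the arm or the gripper's body presses on something with over 40 N, if the wrist force passes 120 N, or if a joint passes its speed limit or range.

ROBOT

A 6-joint arm with a two-finger parallel gripper is mounted at the origin on the work surface. World frame = base frame: x ahead of the robot, y to its left, z up, the work surface at z = 0. Lengths are in m, angles in rad, forces in N, time in s.
With the tool pointing down it reaches from about 0.275 to 0.75 m from the base axis. Payload 10.2 kg.
Tool frame: the origin (TCP) lies midway between the tips of the shut fingers; the grasp point (between the pads) lies 19 mm behind it (robot.grasp_offset is the distance from the TCP to the grasp point, in m); z points along the fingers, y is the line along which they close (so a half turn about z gives the same grasp; the last joint's range is limited). The gripper opens to 88 mm and grips with 3 to 60 N. Pads are 18 mm wide; open, the fingers measure 123 mm over their backs; the gripper's body (75 mm by 187 mm) begins 45 mm behind the grasp point.
Start: joints at [-1.336, 0.313, 1.498, -0, 1.331, -0.223], TCP at [0.232, -0.471, 0.239] pointing down, gripper open.
Joint ranges: [-2.94, 2.94], [-0.97, 2.17], [0.19, 2.56], [-1.23, 4.37], [0.02, 3.11], [-2.88, 2.88]. Speed limits (rad/s): [2.39, 2.39, 3.01, 3.14, 3.14, 3.14].

INTERFACE

Orientations are given as a unit quaternion [x, y, z, w].
In Python, from rig import status, eyes, job, robot gives the robot as it stands.
- The arm moves only by the tool send_rows, never from a script. Its argument "deltas" is one flat list of numbers, 5 for each row, row after row: the opening in per cent of the stroke, from 0 (shut) to 100 (fully open), then the shift along the tool's x, y, z in mm, then the turn about the tool's z in degrees. In form: [fingers, x, y, z, spin, fingers, x, y, z, spin, ...]. A call has 1 to 10 rows; each row is the pose to reach, as a shift and turn from the pose commanded when the call began, along the tool's axes at that moment; what a row does not reach only later rows make up. A row lasts 1/10 s, in which the tool goes at most 50 mm and 8.59 degrees, less where a joint would pass 70% of its speed; a pose out of reach is approached as far as the arm can. A call with a gripper value outside its range is refused whole. The fingers move at their own pace and stop on an object; "newtons" is the grip in N (left out, the last holds). Time passes only in rows, so rows that repeat a pose let the fingers close. It gives the time, the measured TCP pose, the force, the opening and the grip force at its end, in the units of the state.
- status.read_state(): the state, without advancing time (a new reading comes with each control period).
- eyes.grab_frame(name): name is "scene" or "top"; returns the picture (480x640x3 uint8, red, green, blue); there is no depth.
- eyes.camera_model(name): a dict with "K" (3x3 intrinsics, pixels), "world_to_cam" (4x4, takes a point from world to camera coordinates). Camera axes: x right, y down, z forward; pixel columns grow to the right and rows downward; lengths in m; the calibration is good to about 2 mm. A picture is of the moment at which its call begins. camera_model takes no time and is no camera call.
- job.job_done(): hands the job in; it is judged then, once.
The state is a dict: "t": time; "qpos": joint angles; "qvel": joint speeds; "tau": joint torques, N m; "tool_pos": TCP position; "tool_rot": TCP orientation; "force": force on the tool from outside, world axes, zero at the start; "wrist_torque": the same for the moment, N m; "finger_gap": finger opening in m; "gripper_force": force on a finger pad.
Only numpy, scipy, OpenCV 4.12 (cv2) and the standard library are available. Lean on these libraries where they do the work, as an engineer would, in place of code of your own. Each camera call takes 0.05 s, during which the arm holds its last target. There are 200 camera calls.

## Working session

There is one attempt and no reset: what is moved stays moved. The work goes in short steps, Python scripts to look and compute and a tool call to move; the robot and the scene stay as the last step left them, time stands still between calls to the robot, and variables do not carry over. Pictures are saved under pics/ and viewed, at most 10 in all, crops included, and the job is handed in when it is done.

Besides the shell and the picture viewer there is one more tool, called after ">>>" by a JSON object that holds its "name" and its "arguments", one argument or row to a line. send_rows: Moves the arm, as the interface text tells. Its arguments: {"type":"object","properties":{"deltas":{"type":"array"},"newtons":{"type":"number"}},"required":["deltas"]}

```bash
mkdir -p pics
python3 - <<'E'
from rig import status, eyes
import cv2,numpy as np
for n in("scene","top"):
    cv2.imwrite(f"pics/{n}1.png",eyes.grab_frame(n)[:,:,::-1])
    m=eyes.camera_model(n);T=np.array(m["world_to_cam"]);print(n,np.round(m["K"],1).tolist(),np.round(-T[:3,:3].T@T[:3,3],3))
s=status.read_state();print(s["tool_pos"],s["tool_rot"],s["finger_gap"])
E
```

```text
scene [[588.2, 0.0, 315.8], [0.0, 588.2, 237.7], [0.0, 0.0, 1.0]] [0.779 0.337 1.018]
top [[523.4, 0.0, 316.5], [0.0, 523.4, 237.9], [0.0, 0.0, 1.0]] [ 0.36  -0.066  1.202]
[ 0.23195414 -0.4707567   0.23823852] [ 9.73921732e-01  2.26883591e-01 -1.57843023e-05 -5.43235920e-04] 0.08790155419169653
```

View pics/scene1.png

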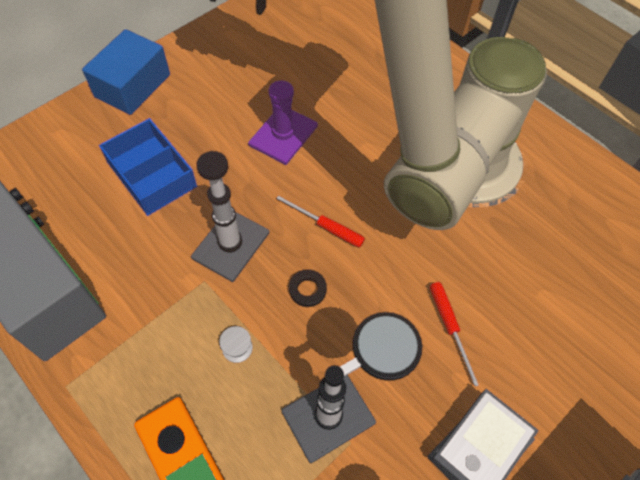

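View pics/top1.png

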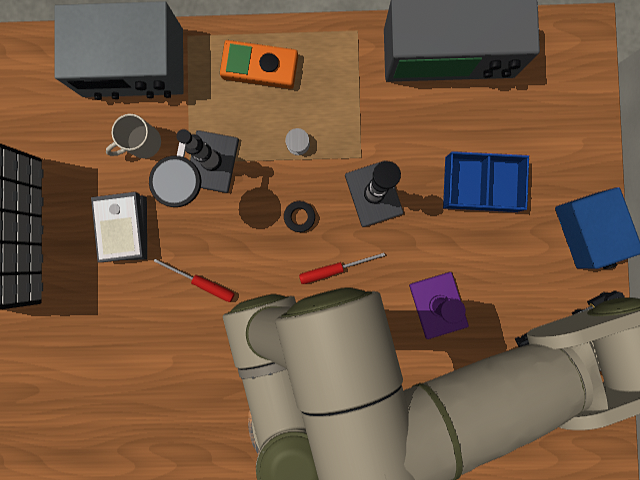

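Candidates for the empty stand: the grey stand with the black flat cap, scene (212,165), top (386,174), and the purple look-alike, scene (282,100), top (440,305). The stand at scene (333,375) carries the magnifier. The first one fits; I'll confirm it in a crop and triangulate it.

```bash
cat > h.py <<'E'
import numpy as np,cv2
from rig import eyes
def P(n):
    m=eyes.camera_model(n);return np.array(m["K"])@np.array(m["world_to_cam"])[:3]
def tri(a,b):
    X=cv2.triangulatePoints(P("scene"),P("top"),np.array(a,float).reshape(2,1),np.array(b,float).reshape(2,1)).ravel();return X[:3]/X[3]
def proj(n,X):
    u=P(n)@np.append(X,1);return u[:2]/u[2]
def face(X,n,r=.025):
    return np.array([proj(n,X+r*np.array([np.cos(a),np.sin(a),0])) for a in np.linspace(0,6.28,40)])
E
python3 - <<'E'
from h import *
from rig import status
out=[];c={}
for n,(u,v) in dict(scene=(212,165),top=(386,174)).items():
    im=cv2.imread(f"pics/{n}1.png");g=im.max(2)
    w=g[v-40:v+40,u-40:u+40]
    m=(w<45).astype(np.uint8)
    k,l,s,ce=cv2.connectedComponentsWithStats(m)
    for i in range(1,k):
        if s[i,4]>60: print(n,s[i]+[u-40,v-40,0,0,0],ce[i]+[u-40,v-40])
    out.append(cv2.resize(im[v-40:v+60,u-40:u+60],(400,400),interpolation=cv2.INTER_CUBIC))
cv2.imwrite("pics/crop1.png",np.hstack(out))
X=tri((212,165),(386,174));print(X,proj("scene",X),proj("top",X))
E
```

```text
top [ 364  161   37   46 1035] [385.13816425 183.1942029 ]
[ 0.51633518 -0.17588306  0.2652061 ] [212.3823106  165.04012727] [386.27642324 173.67527643]
```

View pics/crop1.png

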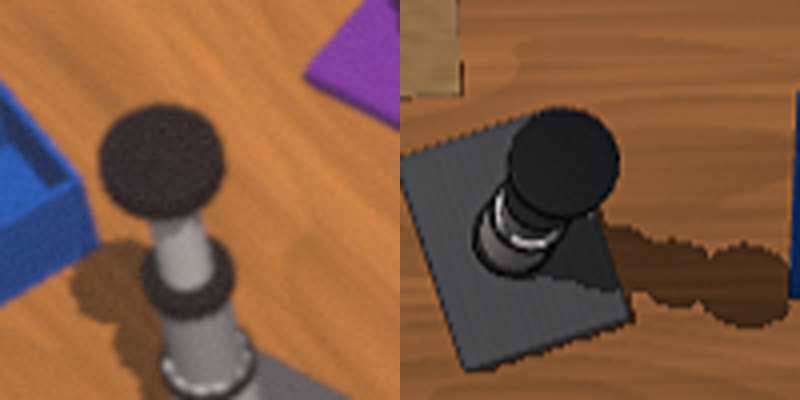

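The crop confirms it: a grey stand with a plain black disc and both tubes out. Cap face is at about scene (212,163) and top (387,175). Next I check those against the projected circle and get the base position and tube extensions.

Run:
```python
from h import *
from rig import status
for a,b in [((212.3,163.5),(387,174.8))]:
    X=tri(a,b);print("X",X)
    for n in("scene","top"):
        f=face(X,n);print(n,proj(n,X),f.min(0),f.max(0))
print("measured scene x197-228 y151(top)  top: x..501/ right 401, top 161")
ax=X*[1,1,0]
for z in(.12,.132,.18,.19,.2): print(z,proj("scene",ax+[0,0,z]),proj("top",ax+[0,0,z]))
s=status.read_state()
from scipy.spatial.transform import Rotation as R
r=R.from_quat(s["tool_rot"]);print(r.as_matrix().round(3))
for z in(.32,X[2]+.01): print((r.inv().apply(np.array([X[0],X[1],z])-s["tool_pos"])*1000).round(1))
```

```text
X [ 0.51457868 -0.17742201  0.26604115]
scene [212.60033331 163.53167653] [196.62199253 150.89131752] [228.50466318 176.5157004 ]
top [387.2175902  174.54468641] [373.29837202 160.73435648] [401.18392715 188.37224053]
measured scene x197-228 y151(top)  top: x..501/ right 401, top 161
0.12 [223.87226863 212.60399706] [379.13555158 186.30939184]
0.132 [223.04958353 209.02244112] [379.71683797 185.46323613]
0.18 [219.58735212 193.94963201] [382.17782212 181.88087839]
0.19 [218.82939937 190.64988804] [382.71976644 181.09199138]
0.2 [218.0580474  187.29181068] [383.27247411 180.28743658]
[[ 0.897  0.442 -0.   ]
 [ 0.442 -0.897  0.001]
 [ 0.    -0.001 -1.   ]]
[ 383.2 -138.3  -81.5]
[ 383.2 -138.3  -37.6]
```

The circle fits within 1 px: cap_top is about (0.515, -0.177, 0.266). Next I raise the tool, shut the fingers and go above the cap.

>>> {"name": "send_rows", "arguments": {
  "deltas": [0,0,0,-45,0,0,10,-4,-85,0,0,55,-20,-85,0,0,100,-36,-85,0,0,146,-53,-85,0,0,192,-69,-85,0,0,238,-86,-85,0,0,284,-102,-85,0,0,330,-119,-85,0,0,375,-135,-85,0],
  "newtons": 20
}}

```text
t: 1.1
tool_pos: [0.5098, -0.1822, 0.3236]
tool_rot: [0.974, 0.227, -0.0, -0.0]
force: [0.6, -0.6, -0.3]
finger_gap: 0.0105
gripper_force: 0.0
```

>>> {"name": "send_rows", "arguments": {
  "deltas": [0,8,-3,0,0,0,8,-3,0,0,0,8,-3,0,0,0,8,-3,0,0]
}}

```text
t: 1.5
tool_pos: [0.5138, -0.179, 0.3238]
tool_rot: [0.974, 0.226, -0.0, 0.0]
force: [0.3, 0.1, -0.0]
finger_gap: 0.0005
gripper_force: 0.0
```

```bash
cat > off.py <<'E'
from h import *
from rig import status
from scipy.spatial.transform import Rotation as R
s=status.read_state();r=R.from_quat(s["tool_rot"])
print(s["t"],s["tool_pos"],s["force"],s["finger_gap"],(r.inv().apply(np.array([.5146,-.1774,.266])-s["tool_pos"])*1000).round(1),r.as_matrix()[:,2])
E
python3 off.py
```

```text
1.5 [ 0.51383993 -0.179037    0.32375887] [ 0.33689637  0.05686325 -0.01101068] 0.0005433826719443896 [ 1.4 -1.1 57.8] [-1.83827424e-04 -1.11195731e-04 -9.99999977e-01]
```

Aligned within 2 mm. I come down to just above the cap, then push slowly at 30 mm/s.

>>> {"name": "send_rows", "arguments": {
  "deltas": [0,1,-1,25,0,0,1,-1,45,0,0,1,-1,53,0,0,1,-1,56,0,0,1,-1,59,0,0,1,-1,62,0,0,1,-1,65,0,0,1,-1,68,0,0,1,-1,71,0,0,1,-1,74,0]
}}

```text
t: 2.5
tool_pos: [0.5153, -0.1767, 0.2497]
tool_rot: [0.974, 0.227, 0.0, 0.0]
force: [0.2, -2.1, 2.6]
finger_gap: 0.0006
gripper_force: 1.7
```

>>> {"name": "send_rows", "arguments": {
  "deltas": [0,0,0,3,0,0,0,0,6,0,0,0,0,9,0,0,0,0,12,0,0,0,0,15,0,0,0,0,18,0]
}}

```text
t: 3.1
tool_pos: [0.5152, -0.1765, 0.2315]
tool_rot: [0.974, 0.227, 0.0, 0.0]
force: [1.0, -2.7, 3.2]
finger_gap: 0.0003
gripper_force: 1.7
```

```bash
python3 off.py
python3 - <<'E'
from h import *
im=eyes.grab_frame("scene")[110:260,140:300,::-1]
cv2.imwrite("pics/s2.png",cv2.resize(im,None,fx=4,fy=4))
E
```

```text
3.1 [ 0.51515812 -0.17647845  0.2314938 ] [ 0.98774106 -2.66371473  3.21070743] 0.0003151593157067218 [ -0.9   0.6 -34.5] [ 2.96876266e-04  6.01712442e-05 -9.99999954e-01]
```

View pics/s2.png

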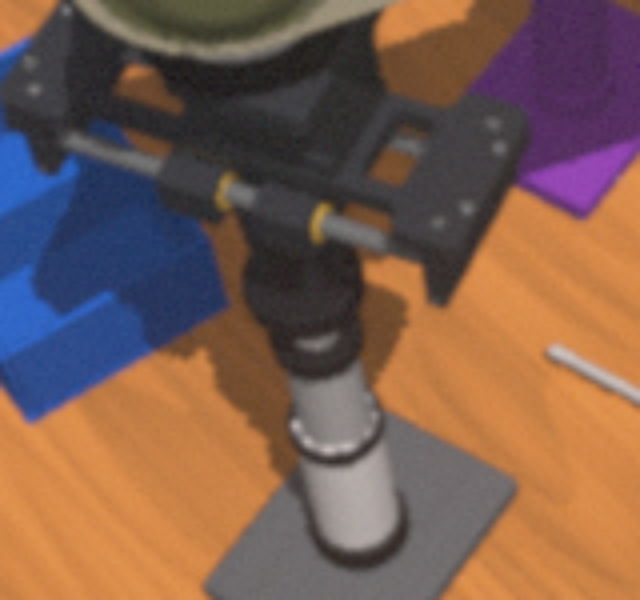

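Cap (288,290 in the crop) is going down, with little inner tube left, and the middle tube is still out. I continue.

>>> {"name": "send_rows", "arguments": {
  "deltas": [0,-1,0,3,0,0,-1,0,6,0,0,-1,0,9,0,0,-1,0,12,0,0,-1,0,15,0,0,-1,0,18,0,0,-1,0,21,0,0,-1,0,24,0]
}}

```text
t: 3.95
tool_pos: [0.514, -0.1769, 0.2074]
tool_rot: [0.974, 0.227, -0.0, -0.0]
force: [0.5, 2.8, 3.2]
finger_gap: 0.0006
gripper_force: 1.7
```

>>> {"name": "send_rows", "arguments": {
  "deltas": [0,0,0,3,0,0,0,0,6,0,0,0,0,9,0,0,0,0,12,0]
}}

```text
t: 4.35
tool_pos: [0.5141, -0.1769, 0.1961]
tool_rot: [0.974, 0.227, 0.0, 0.0]
force: [-0.5, 3.9, 9.0]
finger_gap: 0.0004
gripper_force: 4.3
```

Force has risen from 3 N to 9 N, so the inner tube is home and the middle tube is moving. About 50 mm left.

>>> {"name": "send_rows", "arguments": {
  "deltas": [0,0,0,4,0,0,0,0,8,0,0,0,0,12,0,0,0,0,16,0,0,0,0,20,0,0,0,0,24,0,0,0,0,28,0,0,0,0,32,0,0,0,0,36,0,0,0,0,40,0]
}}

```text
t: 5.35
tool_pos: [0.5141, -0.1769, 0.156]
tool_rot: [0.974, 0.227, 0.0, 0.0]
force: [-1.0, 3.8, 9.3]
finger_gap: 0.0002
gripper_force: 4.3
```

>>> {"name": "send_rows", "arguments": {
  "deltas": [0,0,0,3,0,0,0,0,6,0,0,0,0,8,0,0,0,0,9,0,0,0,0,10,0,0,0,0,10,0,0,0,0,10,0]
}}

```text
t: 6.05
tool_pos: [0.5141, -0.1769, 0.1463]
tool_rot: [0.974, 0.227, 0.0, 0.0]
force: [-1.6, 4.1, 9.6]
finger_gap: 0.0005
gripper_force: 4.9
```

>>> {"name": "send_rows", "arguments": {
  "deltas": [0,0,0,0.5,0,0,0,0,1,0,0,0,0,1,0,0,0,0,1,0]
}}

```text
t: 6.45
tool_pos: [0.5141, -0.1769, 0.1463]
tool_rot: [0.974, 0.227, 0.0, 0.0]
force: [-5.2, 5.4, 17.3]
finger_gap: 0.0007
gripper_force: 8.7
```

>>> {"name": "send_rows", "arguments": {
  "deltas": [0,0,0,-5,0,0,0,0,-15,0,0,0,0,-40,0,0,0,0,-80,0,0,0,0,-120,0,0,-40,0,-160,0,0,-80,0,-160,0,0,-120,0,-160,0,0,-150,0,-160,0,0,-150,0,-160,0]
}}

```text
t: 7.45
tool_pos: [0.3774, -0.2445, 0.3052]
tool_rot: [0.974, 0.225, -0.0, 0.0]
force: [0.6, -1.4, -0.2]
finger_gap: 0.0003
gripper_force: 0.0
```

```bash
python3 off.py
python3 - <<'E'
from h import *
im=eyes.grab_frame("scene")[:,:,::-1]
cv2.imwrite("pics/s3.png",im)
X=np.array([.514,-.177,.146]);print(proj("scene",X),proj("scene",X-[0,0,.014]),face(X,"scene").min(0),face(X,"scene").max(0))
E
```

```text
7.45 [ 0.37735994 -0.24450858  0.30517403] [ 0.60801261 -1.38570595 -0.16170886] 0.00032411445778412617 [ 1.528e+02 -1.000e-01  3.900e+01] [-5.82262314e-04 -8.49196614e-04 -9.99999470e-01]
[222.47890985 204.71749225] [223.45492919 208.98783824] [208.13568688 192.85831609] [236.76798124 216.86781465]
```

View pics/s3.png

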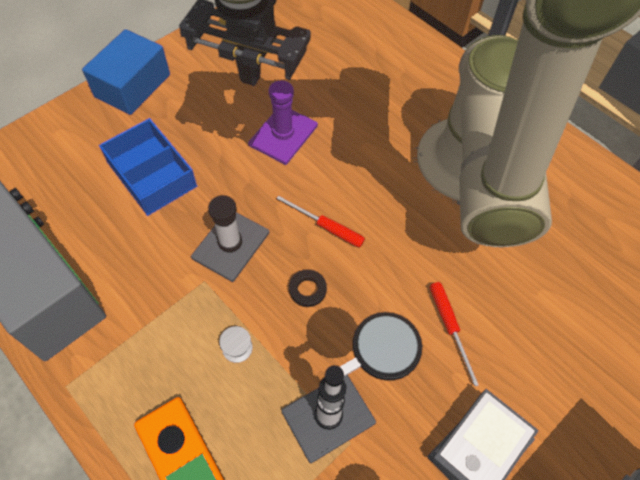

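The force rose to 17 N with no further travel, so the push hit the hard stop at 0.146 m. The picture shows the stand fully collapsed, cap at (222,210), the magnifier unchanged at (387,345) and the arm clear of everything.

```bash
python3 -c "
from rig import job
print(job.job_done())"
```

```text
the job is handed in; nothing more can be done
None
```

The empty stand is pushed fully home, inner tube first and then the middle tube; the magnifier stand was not touched, and the job is handed in (no verdict was returned).

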